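# Sort the breakfast jars back onto their own coasters

### The arm

A 7-joint arm with a two-finger parallel gripper is mounted at the origin on a cart in front of the work surface, level with it; the furniture and walls round the work are solid. World frame = base frame: x ahead of the robot, y to its left, z up, the work surface at z = 0. Lengths are in m, angles in degrees, forces in N, time in s.
With the tool pointing down it reaches from about 0.35 to 0.9 m from the base axis. Payload 19.9 kg.
Tool frame: the origin (TCP) lies midway between the tips of the shut fingers; the grasp point (between the pads) lies 19 mm behind it; z points along the fingers, y is the line along which they close (so a half turn about z gives the same grasp; the last joint's range is limited). The gripper opens to 85 mm and grips with 20 to 120 N. Pads are 22 mm wide; open, the fingers measure 114 mm over their backs; the gripper's body (76 mm by 85 mm) begins 54 mm behind the grasp point. The pads swing forward as they close: fully open they stand 13 mm farther back than shut.
Start: joints at [72.393, 23.915, -0.59, 92.452, 0.269, 63.638, -3.037], TCP at [0.164, -0.603, 0.231] pointing down, gripper open.
Joint ranges: [-161.28, 161.28], [-22.2, 115.67], [-73.04, 71.86], [3.21, 147.25], [-68.34, 248.33], [10.77, 114.83], [-161.83, 161.83]. Speed limits (degrees/s): [108.29, 108.29, 136.94, 136.94, 172.46, 172.46, 172.46].

### API

Orientations are given as a 3x3 rotation matrix whose columns are the frame's x, y, z axes.
In Python, from workcell import env, vision gives the robot as it stands.
- The arm moves only by the tool tcp_steps, called in YAML: its name, and indented under it one key for each argument. Schema: {"type":"object","properties":{"offsets":{"type":"array","items":{"type":"array","items":{"type":"array","items":{"type":"number"},"minItems":6,"maxItems":6},"minItems":1,"maxItems":20},"minItems":1,"maxItems":1},"aperture":{"type":"number"},"only":{"type":"string"},"quiet":{"type":"boolean"},"lines":{"type":"string"}},"required":["offsets"],"additionalProperties":false}. offsets is a list that holds a single list of rows (three levels of brackets), with 1 to 20 rows, each of 6 numbers: dx, dy, dz in fractions of the full range, 1 being 0.8 m, then a rotation vector rx, ry, rz in fractions of the full range, 1 being 90 degrees; each row is the pose to reach, as a shift and turn from the pose commanded when the call began, along the tool's axes at that moment; what a row does not reach only later rows make up. A row lasts 1/8 s, in which the tool goes at most 0.0625 m and 10.7 degrees, less where a joint would pass 70% of its speed; a pose out of reach is approached as far as the arm can. aperture is the opening from 0.0 (shut) to 1.0 (fully open), set as the call begins (left out keeps the last). The fingers move at their own pace and stop on an object; the grip force is fixed at half the most. Time passes only in rows, so rows that do not move let the fingers close. The tool returns the time, the measured TCP pose, the force, the opening and the grip force at its end. only (a regular expression) keeps the lines of the reply that match it, lines (a string "A,B") keeps lines A to B, and quiet returns only ok. Input that does not fit is refused with a message, and nothing moves.
- env.observe(): the state, without advancing time (a new reading comes with each control period).
- vision.capture(name): name is "scene" or "top" or "wrist"; returns a dict with "image" (400x640x3 uint8, red, green, blue), "range_z" (400x640 float32, m along the optical axis (not along the pixel's ray), 0 where there is no reading), "mtx" (3x3 intrinsics, pixels), "D" ([k1, k2, p1, p2, k3] as OpenCV has them; the pictures are not rectified), "R" (3x3) and "t" (3): a world point X has camera coordinates R X + t. Camera axes: x right, y down, z forward; pixel columns grow to the right and rows downward; lengths in m; the calibration is good to about 2 mm. A picture is of the moment at which its call begins.
- env.sign_off(): hands the job in; it is judged then, once.
The state is a dict: "time": time; "qpos": joint angles; "dq": joint speeds; "tau": joint torques, N m; "position": TCP position; "tcp_rot": TCP orientation; "contact_force": force on the tool from outside, world axes, zero at the start; "moment": the same for the moment, N m; "width": opening from 0.0 (shut) to 1.0 (fully open); "finger_force": force on a finger pad.
Only numpy, scipy, OpenCV 4.12 (cv2) and the standard library are available. Lean on these libraries where they do the work, as an engineer would, in place of code of your own. Each camera call takes 0.05 s, during which the arm holds its last target. There are 200 camera calls.

### The job

The can and the three jars are standing on one another's coasters. Rearrange them so that each stands upright in the middle of its own coaster: the orange can on the orange one, the green-lidded jar on the green, the white-lidded jar on the white and the black-lidded spice jar on the black; the empty cork coaster is the free spot for setting things aside on the way. Never tip any of them over, and leave the salt shaker standing where it is.

Things in the scene. Friction and masses are not known exactly. Their poses are not given: they have to be found in the camera images.
- orange_can: orange drinks can with a silver top, full and closed: upright cylinder 66 mm across, 115 mm high, about 0.3 kg. Origin: centre of its underside, z up its axis. Belongs on the orange coaster.
- green_lid_jar: red-filled glass jar with a green lid: upright, 62 mm across at its widest, 86 mm high, about 0.3 kg. Origin: centre of its underside, z up its axis. Belongs on the green coaster.
- white_lid_jar: brown-orange jam jar with a white frilled lid: upright, 52 mm across, 78 mm high, about 0.2 kg. Origin: centre of its underside, z up its axis. Belongs on the white coaster.
- black_lid_jar: slim spice jar with a black lid and a dark blue label: upright cylinder 41 mm across, 105 mm high, about 0.15 kg. Origin: centre of its underside, z up its axis. Belongs on the black coaster.
- coaster_orange: round brown wooden coaster with a flat orange inlay (100 mm across) showing round whatever stands on it; 120 mm across, 8 mm thick with a flat top, fixed to the worktop. Origin: centre of its underside, on the worktop; its top is 8 mm higher.
- coaster_green: round brown wooden coaster with a flat green inlay (100 mm across) showing round whatever stands on it; 120 mm across, 8 mm thick with a flat top, fixed to the worktop. Origin: centre of its underside, on the worktop; its top is 8 mm higher.
- coaster_white: round brown wooden coaster with a flat white inlay (100 mm across) showing round whatever stands on it; 120 mm across, 8 mm thick with a flat top, fixed to the worktop. Origin: centre of its underside, on the worktop; its top is 8 mm higher.
- coaster_black: round brown wooden coaster with a flat black inlay (100 mm across) showing round whatever stands on it; 120 mm across, 8 mm thick with a flat top, fixed to the worktop. Origin: centre of its underside, on the worktop; its top is 8 mm higher.
- coaster_cork: round brown wooden coaster with a plain cork inlay, the empty one: the free spot. 120 mm across, 8 mm thick with a flat top, fixed to the worktop. Origin: centre of its underside, on the worktop.
- salt_shaker: bystander: salt shaker with grey domed cap and white salt, 44 mm across, 90 mm high, standing loose on the worktop among the coasters. Origin: centre of its underside, z up its axis. Leave it where it stands.
Things that resemble listed ones, but are neither listed nor needed, are in the scene too. Leave any pink or purple look-alike of the black_lid_jar alone. Leave any purple look-alike of the green_lid_jar alone.

How it is judged (in metres and radians):
At the end, for the whole second after the job is handed in: Each of the four stands upright (within 0.1 rad), on top of the coaster of its own colour, its centre within 15 mm of the coaster's centre, released and at rest; the salt shaker stands upright within 30 mm of where it was (horizontal distance between orange_can and coaster_orange below 0.015 m and z of orange_can in the frame of coaster_orange between 0.004 and 0.012 m and angle between each of orange_can, green_lid_jar, white_lid_jar, black_lid_jar, salt_shaker's own z axis and vertical below 0.1 rad and linear speed of each of orange_can, green_lid_jar, white_lid_jar, black_lid_jar below 0.02 m/s and horizontal distance between green_lid_jar and coaster_green below 0.015 m and z of green_lid_jar in the frame of coaster_green between 0.004 and 0.012 m and horizontal distance between white_lid_jar and coaster_white below 0.015 m and z of white_lid_jar in the frame of coaster_white between 0.004 and 0.012 m and horizontal distance between black_lid_jar and coaster_black below 0.015 m and z of black_lid_jar in the frame of coaster_black between 0.004 and 0.012 m and distance of salt_shaker from where it was at the start of the episode below 0.03 m); the robot touches nothing.
It fails at once if the salt shaker is pushed more than 30 mm or knocked over (distance of salt_shaker from where it was at the start of the episode above 0.03 m or angle between salt_shaker's own z axis and vertical above 0.5 rad).
It fails at once if the can or a jar is tipped over (more than 45 degrees) (angle between any of orange_can, green_lid_jar, white_lid_jar, black_lid_jar's own z axis and vertical above 0.785 rad).
It also fails if it takes over 133 s, if anything falls off the work surface, if the arm or the gripper's body presses on something with over 40 N, if the wrist force passes 120 N, or if a joint passes its speed limit or range.

## Working session

There is one attempt and no reset: what is moved stays moved. The work goes in short steps, Python scripts to look and compute and a tool call to move; the robot and the scene stay as the last step left them, time stands still between calls to the robot, and variables do not carry over. Pictures are saved under pics/ and viewed, at most 14 in all, crops included, and the job is handed in when it is done.

```bash
mkdir -p pics; ls; python3 - <<'E'
from workcell import env, vision
import cv2,numpy as np
for n in ("top","scene"):
    c=vision.capture(n); np.savez(f"{n}0.npz",**c)
    cv2.imwrite(f"pics/{n}0.png",c["image"][:,:,::-1])
    print(n,c["mtx"].tolist(),c["D"],np.round(c["R"],3).tolist(),c["t"])
s=env.observe();print(s["time"],s["position"],s["tcp_rot"],s["width"])
E
```

```text
pics
top [[392.71408054002336, 0.0, 320.7807835817698], [0.0, 392.71408054002336, 195.69172013171487], [0.0, 0.0, 1.0]] [-0.01640314  0.          0.          0.          0.        ] [[0.021, -0.999, 0.031], [-0.996, -0.024, -0.087], [0.088, -0.029, -0.996]] [-0.02687984  0.49849581  0.98408992]
scene [[456.2975223285651, 0.0, 322.9285413317331], [0.0, 456.2975223285651, 208.34748359927423], [0.0, 0.0, 1.0]] [0.00203319 0.         0.         0.         0.        ] [[-0.864, -0.503, 0.01], [-0.22, 0.361, -0.906], [0.452, -0.785, -0.423]] [0.45878561 0.15776259 1.01996855]
0.1 [ 0.16407195 -0.60273281  0.23071492] [[ 9.64880721e-01  2.62688123e-01 -3.78828134e-04]
 [ 2.62688384e-01 -9.64880111e-01  1.08835546e-03]
 [-7.96256779e-05 -1.14964695e-03 -9.99999336e-01]] 0.9991647599570178
```

View pics/top0.png

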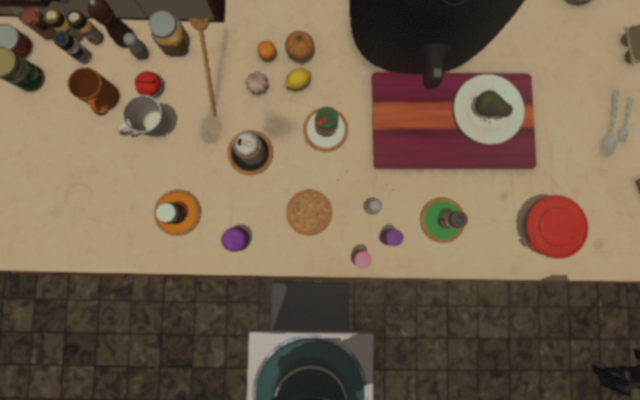

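View pics/scene0.png

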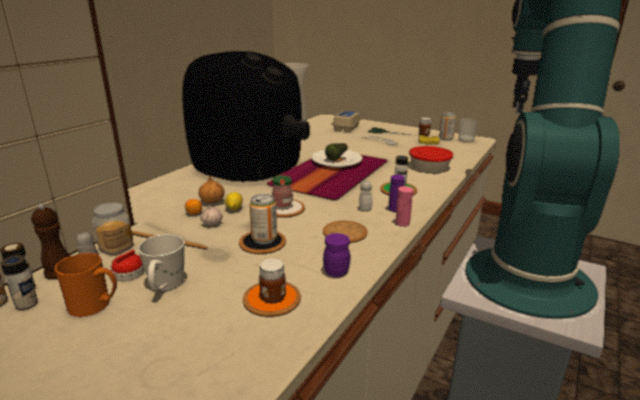

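The top view shows the orange coaster (177,212) holding the white-lid jar and the black coaster (250,152) holding the can. The white coaster (326,129) holds the green-lid jar, and the green coaster (443,219) holds the black-lid jar. Cork (309,212) is empty and the salt shaker is at (372,205). Look-alikes to leave alone are the purple and pink slim jars at (392,237) and (362,258), and the purple jar at (235,239). The scene view agrees.

```bash
cat > h.py <<'E'
import numpy as np, cv2
from scipy.optimize import least_squares
def load(n): return dict(np.load(n))
def rays(c,uv):
    p=cv2.undistortPoints(np.asarray(uv,float).reshape(-1,1,2),c["mtx"],c["D"])[:,0]
    return np.c_[p,np.ones(len(p))]
def cast(c,uv,z):
    d=rays(c,uv)@c["R"]; o=-c["R"].T@c["t"]
    return o+d*((z-o[2])/d[:,2])[:,None]
def cloud(c):
    v,u=np.mgrid[:400,:640]; d=rays(c,np.c_[u.ravel(),v.ravel()])*c["range_z"].reshape(-1,1)
    return ((d-c["t"])@c["R"]).reshape(400,640,3)
def disc(P,uv,h,r=22):
    # centre of the top disc: mid-extent of points near height h round pixel uv
    u,v=uv; Q=P[v-r:v+r,u-r:u+r].reshape(-1,3); Q=Q[abs(Q[:,2]-h)<.008]
    (x,y),rad=cv2.minEnclosingCircle(Q[:,:2].astype(np.float32)) if len(Q)>3 else ((0,0),0)
    return len(Q),np.round([x,y,rad,*np.median(Q,0)] if len(Q) else [],4)
def circ(pts,r):
    f=lambda p:np.hypot(*(pts[:,:2]-p).T)-r
    s=least_squares(f,np.median(pts[:,:2],0),loss="soft_l1",f_scale=.002)
    return s.x,np.median(abs(f(s.x)))
E
python3 - <<'E'
from h import *
c=load("top0.npz"); P=cloud(c)
for n,uv,h in [("can",(246,148),.123),("green",(326,122),.094),("white",(168,213),.086),("black",(452,219),.113),("salt",(372,205),.09),("pinkslim",(362,258),.105),("purpslim",(392,237),.105),("purpjar",(235,239),.086)]:
    u,v=uv; Q=P[v-18:v+18,u-18:u+18,2]; print(n,"zmax%.3f"%np.percentile(Q[c["range_z"][v-18:v+18,u-18:u+18]>0],98),*disc(P,uv,h))
hsv=cv2.cvtColor(c["image"],cv2.COLOR_RGB2HSV)
for n,uv in [("orange",(177,212)),("black",(250,152)),("white",(326,129)),("green",(443,219)),("cork",(309,212))]:
    # wood rim + inlay vs worktop: distance in Lab from local worktop colour
    u,v=uv; lab=cv2.cvtColor(c["image"],cv2.COLOR_RGB2LAB).astype(float)[v-32:v+32,u-32:u+32]
    bg=np.median(np.r_[lab[0],lab[-1],lab[:,0],lab[:,-1]],0)
    m=(np.linalg.norm(lab-bg,axis=2)>25).astype(np.uint8)
    cs,_=cv2.findContours(m,cv2.RETR_EXTERNAL,cv2.CHAIN_APPROX_NONE); k=max(cs,key=cv2.contourArea)[:,0]+[u-32,v-32]
    print("coaster",n,len(k),*circ(cast(c,k,.008),.06))
b=c["image"][90:290,140:480]; cv2.imwrite("pics/crop.png",cv2.resize(b[:,:,::-1],None,fx=2.3,fy=2.3,interpolation=2))
print(np.round(cast(c,[(309,212)],.008),3))
E
```

```text
can zmax0.122 460 [0.61   0.166  0.0296 0.6095 0.1663 0.1189]
green zmax0.096 420 [ 0.6852 -0.0233  0.0287  0.6837 -0.0227  0.0933]
white zmax0.088 331 [0.4461 0.3526 0.0249 0.4457 0.3514 0.0858]
black zmax0.114 245 [ 0.4445 -0.339   0.0209  0.4437 -0.3382  0.1121]
salt zmax0.088 116 [ 0.4746 -0.1441  0.0154  0.474  -0.1442  0.0858]
pinkslim zmax0.106 241 [ 0.3453 -0.1139  0.0202  0.3458 -0.1142  0.1042]
purpslim zmax0.106 240 [ 0.3796 -0.1677  0.0479  0.3985 -0.1873  0.1041]
purpjar zmax0.088 446 [0.3855 0.1937 0.0283 0.3857 0.1929 0.085 ]
coaster orange 133 [0.44914928 0.35092388] 0.0007984746767739151
coaster black 129 [0.61016051 0.17018958] 0.0011406830287123207
coaster white 127 [ 0.67771025 -0.02445409] 0.001061996455813674
coaster green 128 [ 0.44541578 -0.33546663] 0.0010256296800940541
coaster cork 128 [0.45727522 0.01370157] 0.0014689150960623745
[[0.457 0.013 0.008]]
```

View pics/crop.png

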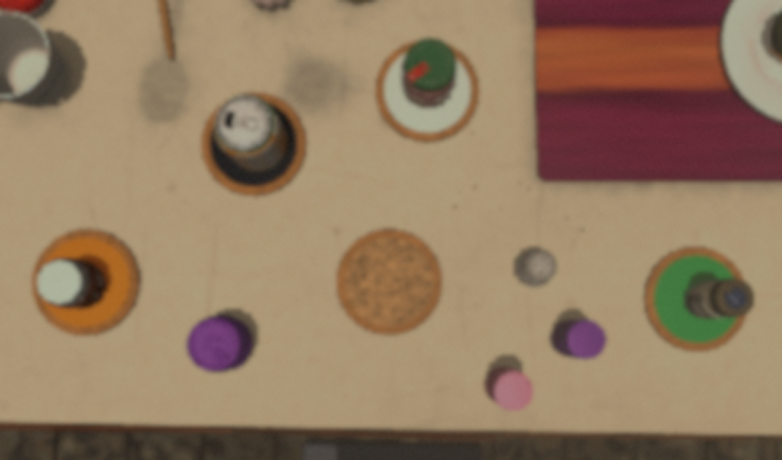

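Everything checks out: heights and radii match the sizes given, and each jar centre is within 7 mm of its coaster's centre. I identified the four targets by lid colour: green at crop (429,62), black lid at (733,298), white at (62,283), and the can at (247,122). The purple and pink ones stay put. I'm going to the can first, turning the tool square to the world.

The manual's scale: shifts go in shares of 0.8 m and turns go in shares of 90 degrees. Converting my numbers, 0.633 m / 0.8 = 0.7913, -0.626 m / 0.8 = -0.7825, 15.2 degrees / 90 = 0.1689.

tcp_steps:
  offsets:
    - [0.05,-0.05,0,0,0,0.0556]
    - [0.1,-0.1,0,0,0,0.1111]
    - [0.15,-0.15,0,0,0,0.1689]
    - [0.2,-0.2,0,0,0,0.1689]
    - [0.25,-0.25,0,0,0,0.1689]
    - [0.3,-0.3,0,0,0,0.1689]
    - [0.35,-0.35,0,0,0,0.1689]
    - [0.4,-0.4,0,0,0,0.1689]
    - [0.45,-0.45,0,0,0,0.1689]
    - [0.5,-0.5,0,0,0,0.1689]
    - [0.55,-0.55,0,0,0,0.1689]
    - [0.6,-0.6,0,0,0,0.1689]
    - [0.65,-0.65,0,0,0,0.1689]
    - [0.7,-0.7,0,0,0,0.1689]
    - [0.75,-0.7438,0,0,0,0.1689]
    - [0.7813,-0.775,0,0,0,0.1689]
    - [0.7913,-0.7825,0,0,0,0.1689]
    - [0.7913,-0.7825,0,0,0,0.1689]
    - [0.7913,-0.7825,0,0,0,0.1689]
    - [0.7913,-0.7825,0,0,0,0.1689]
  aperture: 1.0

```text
refused: offsets: the value is too long (schema: maxItems 1). Nothing was moved.
```

Nothing moved. I misread the format; it is a list holding one list of rows, three levels of brackets. Resending.

tcp_steps:
  offsets:
    - [[0.05,-0.05,0,0,0,0.0556],[0.1,-0.1,0,0,0,0.1111],[0.15,-0.15,0,0,0,0.1689],[0.2,-0.2,0,0,0,0.1689],[0.25,-0.25,0,0,0,0.1689],[0.3,-0.3,0,0,0,0.1689],[0.35,-0.35,0,0,0,0.1689],[0.4,-0.4,0,0,0,0.1689],[0.45,-0.45,0,0,0,0.1689],[0.5,-0.5,0,0,0,0.1689],[0.55,-0.55,0,0,0,0.1689],[0.6,-0.6,0,0,0,0.1689],[0.65,-0.65,0,0,0,0.1689],[0.7,-0.7,0,0,0,0.1689],[0.75,-0.7438,0,0,0,0.1689],[0.7813,-0.775,0,0,0,0.1689],[0.7913,-0.7825,0,0,0,0.1689],[0.7913,-0.7825,0,0,0,0.1689],[0.7913,-0.7825,0,0,0,0.1689],[0.7913,-0.7825,0,0,0,0.1689]]
  aperture: 1.0

```text
time: 2.6
position: [0.6104, 0.1661, 0.2315]
tcp_rot: [[1.0, -0.001, 0.0], [-0.001, -1.0, -0.0], [0.0, 0.0, -1.0]]
contact_force: [0.9, 0.3, 0.1]
width: 0.999
finger_force: 0.0
```

```bash
python3 -c "
from workcell import env
s=env.observe();print(s['position'],s['tcp_rot'].__repr__(),s['qpos'])"
```

```text
[0.61040638 0.16611079 0.23153972] array([[ 9.99999655e-01, -7.86855650e-04,  2.65648497e-04],
       [-7.86748606e-04, -9.99999609e-01, -4.02817042e-04],
       [ 2.65965352e-04,  4.02607904e-04, -9.99999884e-01]]) [   2.5757259    27.16544555  -28.24384175   90.51729937   13.73429163
   65.77906321 -118.73847084]
```

Scaled: 0.166 m / 0.8 = 0.2075, 0.16 m / 0.8 = 0.2.

tcp_steps:
  offsets:
    - [[0,0,0.0375,0,0,0],[0,0,0.075,0,0,0],[0,0,0.1125,0,0,0],[0,0,0.15,0,0,0],[0,0,0.1813,0,0,0],[0,0,0.2,0,0,0],[0,0,0.2075,0,0,0],[0,0,0.2075,0,0,0]]
  aperture: 1.0

```text
time: 3.6
position: [0.6107, 0.1673, 0.0657]
tcp_rot: [[1.0, 0.0, 0.0], [0.0, -1.0, 0.0], [0.0, -0.0, -1.0]]
contact_force: [-0.6, 0.4, -0.6]
width: 1.0
finger_force: 0.0
```

tcp_steps:
  offsets:
    - [[0,0,0,0,0,0],[0,0,0,0,0,0],[0,0,0,0,0,0],[0,0,0,0,0,0],[0,0,0,0,0,0],[0,0,0,0,0,0],[0,0,0,0,0,0],[0,0,0,0,0,0]]
  aperture: 0.0

```text
time: 4.6
position: [0.6112, 0.1671, 0.0665]
tcp_rot: [[1.0, 0.0, 0.002], [0.0, -1.0, -0.0], [0.002, 0.0, -1.0]]
contact_force: [-0.8, -2.2, 8.3]
width: 0.741
finger_force: 64.3
```

Scaled: -0.154 m / 0.8 = -0.1925, 0.153 m / 0.8 = 0.1913.

tcp_steps:
  offsets:
    - [[0,0,-0.0188,0,0,0],[0,0,-0.0438,0,0,0],[-0.0125,0.0125,-0.0625,0,0,0],[-0.0375,0.0375,-0.0625,0,0,0],[-0.0688,0.0688,-0.0625,0,0,0],[-0.1,0.1,-0.0625,0,0,0],[-0.1313,0.1313,-0.0625,0,0,0],[-0.1625,0.1625,-0.0625,0,0,0],[-0.1813,0.1813,-0.0625,0,0,0],[-0.1925,0.1913,-0.0625,0,0,0],[-0.1925,0.1913,-0.0563,0,0,0],[-0.1925,0.1913,-0.0375,0,0,0],[-0.1925,0.1913,-0.0188,0,0,0],[-0.1925,0.1913,-0.0088,0,0,0],[-0.1925,0.1913,-0.0025,0,0,0],[-0.1925,0.1913,0,0,0,0],[-0.1925,0.1913,0,0,0,0]]

```text
time: 6.72
position: [0.4573, 0.0139, 0.0661]
tcp_rot: [[1.0, 0.0, 0.001], [0.0, -1.0, -0.001], [0.001, 0.001, -1.0]]
contact_force: [-4.9, -2.7, 19.4]
width: 0.742
finger_force: 66.7
```

Scaled: 0.3525 m / 0.8 = 0.4406, -0.165 m / 0.8 = -0.2063.

tcp_steps:
  offsets:
    - [[0,0,0,0,0,0],[0,0,0,0,0,0],[0,0,0,0,0,0],[0,0,0,0,0,0],[0,0,-0.025,0,0,0],[0,0,-0.075,0,0,0],[0,0,-0.125,0,0,0],[0,0,-0.175,0,0,0],[0,0.0375,-0.2063,0,0,0],[0,0.0875,-0.2063,0,0,0],[-0.0063,0.15,-0.2063,0,0,0],[-0.0125,0.2125,-0.2063,0,0,0],[-0.0163,0.275,-0.2063,0,0,0],[-0.0163,0.3375,-0.2063,0,0,0],[-0.0163,0.3875,-0.2063,0,0,0],[-0.0163,0.425,-0.2063,0,0,0],[-0.0163,0.4406,-0.2063,0,0,0],[-0.0163,0.4406,-0.2063,0,0,0]]
  aperture: 1.0

```text
time: 8.98
position: [0.4437, -0.3382, 0.23]
tcp_rot: [[1.0, 0.0, -0.0], [0.0, -1.0, 0.0], [-0.0, -0.0, -1.0]]
contact_force: [-0.6, 0.7, -0.6]
width: 0.996
finger_force: 0.0
```

```bash
python3 - <<'E'
from h import *
from workcell import vision
c=vision.capture("top"); P=cloud(c)
print(disc(P,(308,206),.119)); cv2.imwrite("pics/t1.png",c["image"][:,:,::-1])
E
```

```text
(537, array([0.4565, 0.0136, 0.0311, 0.4562, 0.0136, 0.1186]))
```

View pics/t1.png

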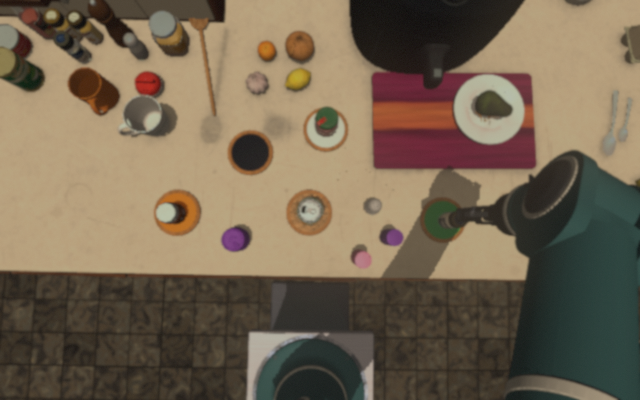

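The can stands centred on cork (311,208), and the black coaster (250,152) is free. Next is the black-lid jar.

Scaled: 0.168 m / 0.8 = 0.21, 0.06 m / 0.8 = 0.075.

tcp_steps:
  offsets:
    - [[0,0,0.0375,0,0,0],[0,0,0.075,0,0,0],[0,0,0.1125,0,0,0],[0,0,0.15,0,0,0],[0,0,0.1813,0,0,0],[0,0,0.2,0,0,0],[0,0,0.21,0,0,0],[0,0,0.21,0,0,0]]
  aperture: 1.0

```text
time: 10.02
position: [0.4439, -0.3381, 0.0624]
tcp_rot: [[1.0, 0.001, -0.0], [0.001, -1.0, 0.0], [-0.0, -0.0, -1.0]]
contact_force: [-0.5, -0.2, 0.1]
width: 1.0
finger_force: 0.0
```

tcp_steps:
  offsets:
    - [[0,0,0,0,0,0],[0,0,0,0,0,0],[0,0,0,0,0,0],[0,0,0,0,0,0],[0,0,0,0,0,0],[0,0,0,0,0,0],[0,0,0,0,0,0],[0,0,0,0,0,0]]
  aperture: 0.0

```text
time: 11.02
position: [0.4441, -0.3387, 0.0629]
tcp_rot: [[1.0, 0.0, 0.001], [0.0, -1.0, -0.001], [0.001, 0.001, -1.0]]
contact_force: [-0.5, -0.5, 5.8]
width: 0.466
finger_force: 59.1
```

Scaled: -0.508 m / 0.8 = -0.635, 0.166 m / 0.8 = 0.2075.

tcp_steps:
  offsets:
    - [[0,0,-0.025,0,0,0],[0,0,-0.075,0,0,0],[0,0,-0.125,0,0,0],[0,0,-0.175,0,0,0],[0.0125,-0.025,-0.2063,0,0,0],[0.025,-0.075,-0.2063,0,0,0],[0.0438,-0.1375,-0.2063,0,0,0],[0.0625,-0.2,-0.2063,0,0,0],[0.0875,-0.2625,-0.2063,0,0,0],[0.1063,-0.325,-0.2063,0,0,0],[0.125,-0.3875,-0.2063,0,0,0],[0.15,-0.45,-0.2063,0,0,0],[0.1688,-0.5125,-0.2063,0,0,0],[0.1875,-0.5625,-0.2063,0,0,0],[0.2,-0.6063,-0.2063,0,0,0],[0.2063,-0.625,-0.2063,0,0,0],[0.2075,-0.635,-0.2063,0,0,0],[0.2075,-0.635,-0.2063,0,0,0]]

```text
time: 13.28
position: [0.6094, 0.1692, 0.2272]
tcp_rot: [[1.0, 0.0, -0.0], [0.0, -1.0, -0.0], [-0.0, 0.0, -1.0]]
contact_force: [-0.4, -0.3, -1.3]
width: 0.465
finger_force: 60.1
```

tcp_steps:
  offsets:
    - [[0,0,0.0375,0,0,0],[0,0,0.075,0,0,0],[0,0,0.1125,0,0,0],[0,0,0.15,0,0,0],[0,0,0.175,0,0,0],[0,0,0.19,0,0,0],[0,0,0.1988,0,0,0],[0,0,0.2038,0,0,0],[0,0,0.2063,0,0,0],[0,0,0.2063,0,0,0]]

```text
time: 14.52
position: [0.6099, 0.1698, 0.0629]
tcp_rot: [[1.0, 0.0, 0.001], [0.0, -1.0, 0.0], [0.001, -0.0, -1.0]]
contact_force: [-0.9, -0.1, 2.4]
width: 0.469
finger_force: 60.2
```

Scaled: 0.1935 m / 0.8 = 0.2419, 0.074 m / 0.8 = 0.0925.

tcp_steps:
  offsets:
    - [[0,0,0,0,0,0],[0,0,0,0,0,0],[0,0,0,0,0,0],[0,0,0,0,0,0],[0,0,0,0,0,0],[0,0,-0.025,0,0,0],[0,0,-0.075,0,0,0],[0,0,-0.125,0,0,0],[0,0,-0.175,0,0,0],[0.0125,0.0375,-0.2063,0,0,0],[0.0375,0.1,-0.2063,0,0,0],[0.0625,0.1625,-0.2063,0,0,0],[0.0813,0.2125,-0.2063,0,0,0],[0.0925,0.2375,-0.2063,0,0,0],[0.0925,0.2419,-0.2063,0,0,0],[0.0925,0.2419,-0.2063,0,0,0]]
  aperture: 1.0

```text
time: 16.52
position: [0.6833, -0.0221, 0.2277]
tcp_rot: [[1.0, 0.002, 0.0], [0.002, -1.0, 0.001], [0.0, -0.001, -1.0]]
contact_force: [-0.1, 0.3, 0.7]
width: 1.004
finger_force: 0.0
```

```bash
python3 - <<'E'
from h import *
from workcell import vision
c=vision.capture("top"); P=cloud(c)
for uv,h in [((250,148),.113),((443,215),.05)]: print(disc(P,uv,h))
np.savez("t2.npz",**c)
m=cv2.inRange(cv2.cvtColor(c["image"],cv2.COLOR_RGB2HSV),(50,100,30),(75,255,255)); m[:,:400]=0;m[:,480:]=0
k=max(cv2.findContours(m,0,cv2.CHAIN_APPROX_NONE)[0],key=cv2.contourArea)[:,0]; print(circ(cast(c,k,.008),.05))
cv2.imwrite("pics/t2.png",c["image"][:,:,::-1])
E
```

```text
(234, array([0.6099, 0.1696, 0.0203, 0.6087, 0.1693, 0.1122]))
(0, array([], dtype=float64))
(array([ 0.44320804, -0.32866415]), np.float64(0.004203844730102883))
```

View pics/t2.png

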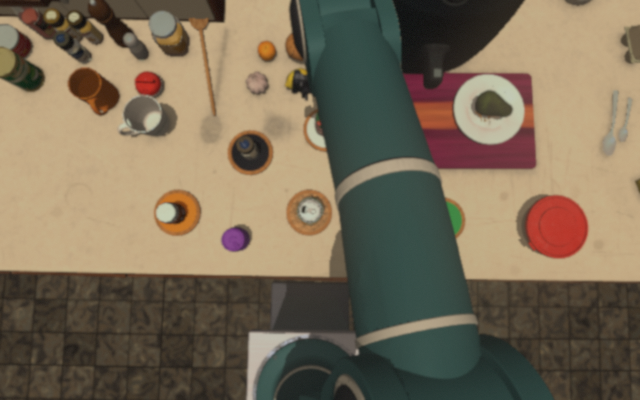

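The black-lid jar stands centred on black (250,147), and the arm is above the green-lid jar. Grasping it.

Scaled: 0.19 m / 0.8 = 0.2375, 0.185 m / 0.8 = 0.2313.

tcp_steps:
  offsets:
    - [[0,0,0.0375,0,0,0],[0,0,0.075,0,0,0],[0,0,0.1125,0,0,0],[0,0,0.15,0,0,0],[0,0,0.1875,0,0,0],[0,0,0.215,0,0,0],[0,0,0.2313,0,0,0],[0,0,0.2375,0,0,0],[0,0,0.2375,0,0,0]]
  aperture: 1.0

```text
time: 17.7
position: [0.6839, -0.0236, 0.0377]
tcp_rot: [[1.0, 0.001, 0.0], [0.001, -1.0, 0.0], [0.0, -0.0, -1.0]]
contact_force: [0.1, -0.2, 0.7]
width: 0.998
finger_force: 0.0
```

tcp_steps:
  offsets:
    - [[0,0,0,0,0,0],[0,0,0,0,0,0],[0,0,0,0,0,0],[0,0,0,0,0,0],[0,0,0,0,0,0],[0,0,0,0,0,0],[0,0,0,0,0,0],[0,0,0,0,0,0]]
  aperture: 0.0

```text
time: 18.7
position: [0.6841, -0.0239, 0.0386]
tcp_rot: [[1.0, 0.0, 0.001], [0.0, -1.0, -0.0], [0.001, 0.0, -1.0]]
contact_force: [-4.0, -0.9, 11.1]
width: 0.668
finger_force: 62.6
```

Scaled: 0.312 m / 0.8 = 0.39, -0.2385 m / 0.8 = -0.2981.

tcp_steps:
  offsets:
    - [[0,0,-0.025,0,0,0],[0,0,-0.075,0,0,0],[0,0,-0.125,0,0,0],[0,0,-0.175,0,0,0],[-0.025,0.0313,-0.2063,0,0,0],[-0.0563,0.075,-0.2063,0,0,0],[-0.0938,0.125,-0.2063,0,0,0],[-0.1313,0.175,-0.2063,0,0,0],[-0.1688,0.225,-0.2063,0,0,0],[-0.2063,0.275,-0.2063,0,0,0],[-0.2438,0.3188,-0.2063,0,0,0],[-0.275,0.3563,-0.2063,0,0,0],[-0.2938,0.3813,-0.2063,0,0,0],[-0.2981,0.39,-0.2063,0,0,0],[-0.2981,0.39,-0.2063,0,0,0]]

```text
time: 20.58
position: [0.4456, -0.3356, 0.2029]
tcp_rot: [[1.0, 0.001, 0.001], [0.001, -1.0, -0.0], [0.001, 0.0, -1.0]]
contact_force: [-0.3, 0.5, -2.6]
width: 0.666
finger_force: 64.3
```

tcp_steps:
  offsets:
    - [[0,0,0.0375,0,0,0],[0,0,0.075,0,0,0],[0,0,0.1125,0,0,0],[0,0,0.15,0,0,0],[0,0,0.175,0,0,0],[0,0,0.19,0,0,0],[0,0,0.1988,0,0,0],[0,0,0.2038,0,0,0],[0,0,0.2063,0,0,0],[0,0,0.2063,0,0,0]]

```text
time: 21.82
position: [0.4456, -0.3358, 0.0386]
tcp_rot: [[1.0, 0.001, 0.0], [0.001, -1.0, -0.001], [0.0, 0.001, -1.0]]
contact_force: [-5.3, 4.9, 15.5]
width: 0.667
finger_force: 65.9
```

Scaled: -0.19 m / 0.8 = -0.2375, -0.14 m / 0.8 = -0.175.

tcp_steps:
  offsets:
    - [[0,0,0,0,0,0],[0,0,0,0,0,0],[0,0,0,0,0,0],[0,0,0,0,0,0],[0,0,0,0,0,0],[0,0,-0.025,0,0,0],[0,0,-0.075,0,0,0],[0,0,-0.125,0,0,0],[0,0,-0.175,0,0,0],[0,0,-0.2375,0,0,0],[0,0,-0.2375,0,0,0]]
  aperture: 1.0

```text
time: 23.2
position: [0.4467, -0.3366, 0.2323]
tcp_rot: [[1.0, 0.001, 0.005], [0.001, -1.0, -0.004], [0.005, 0.004, -1.0]]
contact_force: [0.8, -0.5, -0.0]
width: 1.001
finger_force: 0.0
```

tcp_steps:
  offsets:
    - [[0,-0.0375,0,0,0,0],[0,-0.0875,0,0,0,0],[0,-0.15,0,0,0,0],[0,-0.2125,0,0,0,0],[0,-0.275,0,0,0,0],[0,-0.3375,0,0,0,0],[0,-0.4,0,0,0,0],[0,-0.4625,0,0,0,0],[0,-0.525,0,0,0,0],[0,-0.5875,0,0,0,0],[0,-0.65,0,0,0,0],[0,-0.7125,0,0,0,0],[0,-0.775,0,0,0,0],[0,-0.825,0,0,0,0],[0,-0.85,0,0,0,0],[0,-0.8594,0,0,0,0],[0,-0.8594,0,0,0,0],[0,-0.8594,0,0,0,0]]

```text
time: 25.45
position: [0.4452, 0.3506, 0.2274]
tcp_rot: [[1.0, -0.001, 0.0], [-0.001, -1.0, -0.001], [0.0, 0.001, -1.0]]
contact_force: [-0.1, -0.0, -0.1]
width: 0.998
finger_force: 0.0
```

```bash
python3 - <<'E'
from h import *
from workcell import vision,env
c=vision.capture("top"); P=cloud(c)
print(env.observe()["qpos"],disc(P,(443,212),.094))
np.savez("t3.npz",**c)
cv2.imwrite("pics/t3.png",c["image"][:,:,::-1])
E
```

```text
[  -6.84085542   23.71090989  -44.01121925  100.05078951   18.20093861
   63.61753129 -146.69336827] (435, array([ 0.4466, -0.3343,  0.0284,  0.4464, -0.3325,  0.0929]))
```

View pics/t3.png

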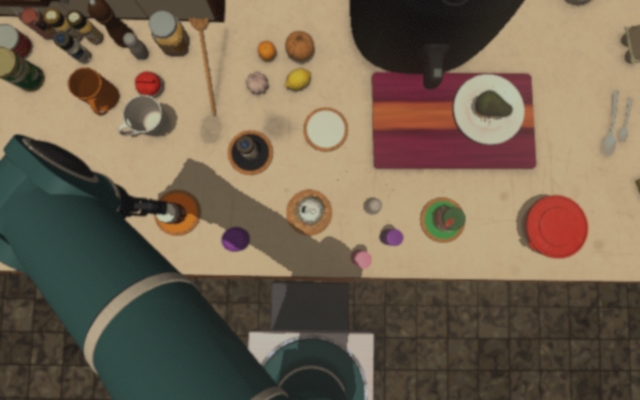

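The green-lid jar stands on green (452,217) within 2 mm, and white (326,129) is free. The gripper is above the white-lid jar, so I'll grasp it.

Scaled: 0.193 m / 0.8 = 0.2413, 0.188 m / 0.8 = 0.235.

tcp_steps:
  offsets:
    - [[0,0,0.0375,0,0,0],[0,0,0.075,0,0,0],[0,0,0.1125,0,0,0],[0,0,0.15,0,0,0],[0,0,0.1875,0,0,0],[0,0,0.2188,0,0,0],[0,0,0.235,0,0,0],[0,0,0.2413,0,0,0],[0,0,0.2413,0,0,0]]
  aperture: 1.0

```text
time: 26.62
position: [0.4451, 0.3518, 0.0348]
tcp_rot: [[1.0, 0.0, 0.0], [0.0, -1.0, 0.0], [0.0, -0.0, -1.0]]
contact_force: [-0.1, 0.3, 0.7]
width: 0.999
finger_force: 0.0
```

tcp_steps:
  offsets:
    - [[0,0,0,0,0,0],[0,0,0,0,0,0],[0,0,0,0,0,0],[0,0,0,0,0,0],[0,0,0,0,0,0],[0,0,0,0,0,0],[0,0,0,0,0,0],[0,0,0,0,0,0]]
  aperture: 0.0

```text
time: 27.62
position: [0.4453, 0.3521, 0.0354]
tcp_rot: [[1.0, 0.001, 0.001], [0.001, -1.0, 0.0], [0.001, -0.0, -1.0]]
contact_force: [-2.6, -3.3, 13.9]
width: 0.568
finger_force: 59.7
```

Scaled: 0.3765 m / 0.8 = 0.4706, 0.2325 m / 0.8 = 0.2906.

tcp_steps:
  offsets:
    - [[0,0,-0.025,0,0,0],[0,0,-0.075,0,0,0],[0,0,-0.125,0,0,0],[0,0,-0.175,0,0,0],[0.025,0.0375,-0.2063,0,0,0],[0.0563,0.0875,-0.2063,0,0,0],[0.0875,0.1438,-0.2063,0,0,0],[0.125,0.2,-0.2063,0,0,0],[0.1563,0.2563,-0.2063,0,0,0],[0.1938,0.3125,-0.2063,0,0,0],[0.225,0.3688,-0.2063,0,0,0],[0.2563,0.4188,-0.2063,0,0,0],[0.2813,0.4563,-0.2063,0,0,0],[0.2906,0.4706,-0.2063,0,0,0],[0.2906,0.4706,-0.2063,0,0,0]]

```text
time: 29.5
position: [0.6775, -0.0248, 0.1997]
tcp_rot: [[1.0, -0.0, -0.0], [-0.0, -1.0, 0.001], [-0.0, -0.001, -1.0]]
contact_force: [-0.0, 0.8, -1.4]
width: 0.566
finger_force: 62.6
```

tcp_steps:
  offsets:
    - [[0,0,0.0375,0,0,0],[0,0,0.075,0,0,0],[0,0,0.1125,0,0,0],[0,0,0.15,0,0,0],[0,0,0.175,0,0,0],[0,0,0.19,0,0,0],[0,0,0.1988,0,0,0],[0,0,0.2038,0,0,0],[0,0,0.2063,0,0,0],[0,0,0.2063,0,0,0]]

```text
time: 30.75
position: [0.678, -0.0246, 0.0355]
tcp_rot: [[1.0, 0.0, 0.001], [0.0, -1.0, -0.0], [0.001, 0.0, -1.0]]
contact_force: [-3.5, 0.1, 7.9]
width: 0.568
finger_force: 63.4
```

Scaled: -0.2215 m / 0.8 = -0.2769, -0.195 m / 0.8 = -0.2438.

tcp_steps:
  offsets:
    - [[0,0,0,0,0,0],[0,0,0,0,0,0],[0,0,0,0,0,0],[0,0,0,0,0,0],[0,0,0,0,0,0],[0,0,-0.025,0,0,0],[0,0,-0.075,0,0,0],[0,0,-0.125,0,0,0],[0,0,-0.175,0,0,0],[0,0,-0.225,0,0,0],[-0.0375,-0.0125,-0.2438,0,0,0],[-0.0875,-0.0188,-0.2438,0,0,0],[-0.1375,-0.025,-0.2438,0,0,0],[-0.1875,-0.0375,-0.2438,0,0,0],[-0.2375,-0.0438,-0.2438,0,0,0],[-0.2688,-0.0475,-0.2438,0,0,0],[-0.2769,-0.0475,-0.2438,0,0,0],[-0.2769,-0.0475,-0.2438,0,0,0],[-0.2769,-0.0475,-0.2438,0,0,0]]
  aperture: 1.0

```text
time: 33.12
position: [0.4569, 0.0132, 0.2295]
tcp_rot: [[1.0, 0.0, 0.0], [0.0, -1.0, 0.0], [0.0, -0.0, -1.0]]
contact_force: [0.2, -0.5, 0.6]
width: 1.002
finger_force: 0.0
```

tcp_steps:
  offsets:
    - [[0,0,0.0375,0,0,0],[0,0,0.075,0,0,0],[0,0,0.1125,0,0,0],[0,0,0.15,0,0,0],[0,0,0.1813,0,0,0],[0,0,0.1975,0,0,0],[0,0,0.205,0,0,0],[0,0,0.205,0,0,0]]

```text
time: 34.12
position: [0.4564, 0.0133, 0.0655]
tcp_rot: [[1.0, 0.001, 0.0], [0.001, -1.0, 0.0], [0.0, -0.0, -1.0]]
contact_force: [0.0, -0.8, -0.4]
width: 0.998
finger_force: 0.0
```

tcp_steps:
  offsets:
    - [[0,0,0,0,0,0],[0,0,0,0,0,0],[0,0,0,0,0,0],[0,0,0,0,0,0],[0,0,0,0,0,0],[0,0,0,0,0,0],[0,0,0,0,0,0],[0,0,0,0,0,0]]
  aperture: 0.0

```text
time: 35.12
position: [0.4568, 0.0129, 0.0663]
tcp_rot: [[1.0, 0.0, 0.002], [0.0, -1.0, -0.001], [0.002, 0.001, -1.0]]
contact_force: [-2.6, -2.1, 12.5]
width: 0.74
finger_force: 63.0
```

Scaled: -0.165 m / 0.8 = -0.2063, -0.14 m / 0.8 = -0.175.

tcp_steps:
  offsets:
    - [[0,0,-0.025,0,0,0],[0,0,-0.075,0,0,0],[0,0,-0.125,0,0,0],[0,0,-0.175,0,0,0],[0,0,-0.2063,0,0,0],[0,0,-0.2063,0,0,0]]

```text
time: 35.88
position: [0.4567, 0.013, 0.2318]
tcp_rot: [[1.0, 0.0, 0.003], [0.0, -1.0, -0.001], [0.003, 0.001, -1.0]]
contact_force: [-0.0, -0.2, -2.6]
width: 0.74
finger_force: 67.6
```

```bash
python3 - <<'E'
from h import *
from workcell import vision
c=vision.capture("top"); hsv=cv2.cvtColor(c["image"],cv2.COLOR_RGB2HSV); np.savez("t4.npz",**c)
m=cv2.inRange(hsv,(5,190,100),(20,255,255)); m[:, :145]=0; m[:,215:]=0; m[:180]=0; m[250:]=0
k=max(cv2.findContours(m,0,cv2.CHAIN_APPROX_NONE)[0],key=cv2.contourArea)[:,0]; print(cv2.boundingRect(k),circ(cast(c,k,.008),.05))
E
```

```text
(158, 194, 38, 38) (array([0.44897743, 0.35337205]), np.float64(0.0022442287641148626))
```

Scaled: -0.339 m / 0.8 = -0.4238, -0.0075 m / 0.8 = -0.0094.

tcp_steps:
  offsets:
    - [[0,-0.025,0,0,0,0],[0,-0.075,0,0,0,0],[0,-0.1375,0,0,0,0],[-0.0038,-0.2,0,0,0,0],[-0.0063,-0.2625,0,0,0,0],[-0.0088,-0.325,0,0,0,0],[-0.0094,-0.375,0,0,0,0],[-0.0094,-0.4063,0,0,0,0],[-0.0094,-0.42,0,0,0,0],[-0.0094,-0.4238,0,0,0,0],[-0.0094,-0.4238,0,0,0,0],[-0.0094,-0.4238,0,0,0,0]]

```text
time: 37.42
position: [0.4488, 0.3513, 0.2303]
tcp_rot: [[1.0, -0.001, 0.0], [-0.001, -1.0, -0.0], [0.0, 0.0, -1.0]]
contact_force: [0.4, 0.2, -3.0]
width: 0.737
finger_force: 67.5
```

tcp_steps:
  offsets:
    - [[0,0,0.0375,0,0,0],[0,0,0.075,0,0,0],[0,0,0.1125,0,0,0],[0,0,0.15,0,0,0],[0,0,0.175,0,0,0],[0,0,0.19,0,0,0],[0,0,0.1988,0,0,0],[0,0,0.2038,0,0,0],[0,0,0.2063,0,0,0],[0,0,0.2063,0,0,0]]

```text
time: 38.67
position: [0.4488, 0.3523, 0.0664]
tcp_rot: [[1.0, 0.0, 0.001], [0.0, -1.0, 0.0], [0.001, -0.0, -1.0]]
contact_force: [-1.5, -4.1, 8.5]
width: 0.742
finger_force: 68.7
```

Scaled: -0.2 m / 0.8 = -0.25, -0.18 m / 0.8 = -0.225.

tcp_steps:
  offsets:
    - [[0,0,0,0,0,0],[0,0,0,0,0,0],[0,0,0,0,0,0],[0,0,0,0,0,0],[0,0,0,0,0,0],[0,0,-0.025,0,0,0],[0,0,-0.075,0,0,0],[0,0,-0.125,0,0,0],[0,0,-0.175,0,0,0],[0,0,-0.225,0,0,0],[0,0.05,-0.25,0,0,0],[0,0.1125,-0.25,0,0,0],[0,0.1625,-0.25,0,0,0],[0,0.1875,-0.25,0,0,0],[0,0.1875,-0.25,0,0,0],[0,0.1875,-0.25,0,0,0],[0,0.1875,-0.25,0,0,0]]
  aperture: 1.0

```text
time: 40.8
position: [0.4483, 0.2031, 0.2656]
tcp_rot: [[1.0, 0.002, 0.0], [0.002, -1.0, 0.0], [0.0, -0.0, -1.0]]
contact_force: [-0.8, 0.2, -0.6]
width: 0.999
finger_force: 0.0
```

```bash
python3 - <<'E'
from h import *
from workcell import vision
c=vision.capture("top"); P=cloud(c)
for n,uv,h in [("can",(174,210),.119),("green",(446,215),.094),("white",(326,124),.086),("black",(248,148),.113),("salt",(372,205),.086)]: print(n,disc(P,uv,h))
i=c["image"]; cv2.imwrite("pics/t5.png",i[:,:,::-1])
E
```

```text
can (0, array([], dtype=float64))
green (437, array([ 0.4472, -0.3337,  0.0286,  0.4466, -0.3335,  0.093 ]))
white (298, array([ 0.679 , -0.0228,  0.0247,  0.6769, -0.0227,  0.0856]))
black (236, array([0.61  , 0.1693, 0.0204, 0.6088, 0.1692, 0.1124]))
salt (140, array([ 0.475 , -0.1445,  0.017 ,  0.4745, -0.1442,  0.0857]))
```

View pics/t5.png

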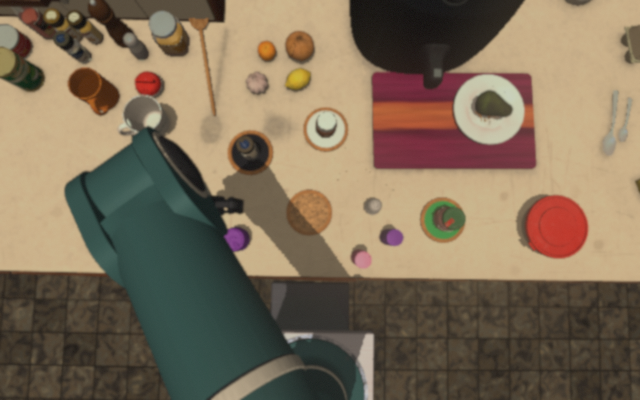

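The white-lid jar stands on white (326,124), black on black (247,148) and green on green (451,217). The salt shaker hasn't moved. The arm hides the can, so I'll move aside to check it.

Scaled: 0.3 m / 0.8 = 0.375, 0.25 m / 0.8 = 0.3125.

tcp_steps:
  offsets:
    - [[0,0.0625,0,0,0,0],[0,0.125,0,0,0,0],[0,0.1875,0,0,0,0],[0,0.25,0,0,0,0],[0,0.3125,0,0,0,0],[0,0.375,0,0,0,0],[0,0.375,0,0,0,0],[0,0.375,0,0,0,0]]

```text
time: 41.85
position: [0.4488, -0.097, 0.2652]
tcp_rot: [[1.0, 0.001, -0.0], [0.001, -1.0, 0.001], [-0.0, -0.001, -1.0]]
contact_force: [0.5, 0.8, 0.5]
width: 1.0
finger_force: 0.0
```

```bash
python3 - <<'E'
from h import *
from workcell import vision
c=vision.capture("top"); P=cloud(c)
print(disc(P,(170,210),.119))
cv2.imwrite("pics/t6.png",c["image"][:,:,::-1])
E
```

```text
(567, array([0.4487, 0.3505, 0.0316, 0.4485, 0.3491, 0.1189]))
```

View pics/t6.png

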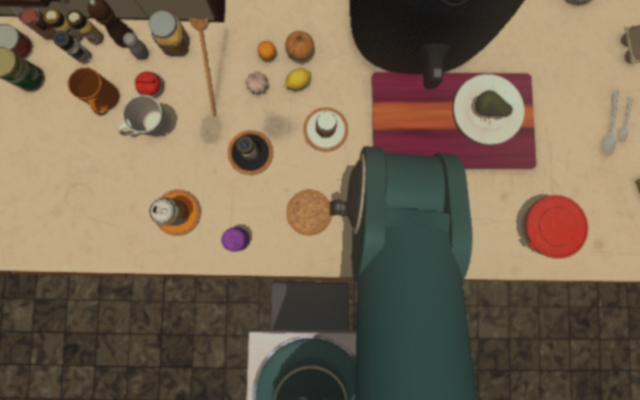

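The can stands on orange (166,211) within 3 mm of centre. Everything is placed and the gripper is clear, so I'm handing in.

```bash
python3 -c "
from workcell import env
print(env.sign_off())"
```

```text
the job is handed in; nothing more can be done
None
```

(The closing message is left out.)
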